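Open the combination lock of a specimen case and show its shackle

TASK

Unlock the grey specimen case on the bench: turn the black dial, feeling it click from notch to notch, until its pointed end rests in the notch at the long index mark beside the shackle, then draw the steel shackle straight up out of the lock without forcing it. Carry the shackle to the notebook lying flat on the right of the bench and finish while still holding it up there, upright and still, the ends of its legs hanging about a hand's breadth (10 cm) above the middle of the notebook's cover; leave the dial in the open notch and do not disturb the other things on the bench.

Things in the scene. Friction and masses are not known exactly. Their poses are not given: they have to be found in the camera images.
- case: fixed grey steel specimen case, 120 (x) x 180 (y) x 60 mm high. Origin: centre of its underside, z up. On top: the dial, axis at case x 0, y -33 mm; the shackle's legs in two 12 mm bores at x 0, y 17 and 67 mm through a steel hasp plate (32 x 78 mm, top 66 mm up). Seated shackle: its origin at case (0, 42, 104) mm, same axes
- dial_turn (a joint): dial angle (rad), positive counter-clockwise from above, -0.7 to 2.9; starts in a notch from 0.5 to 2.6. 12 notches 0.524 apart, at 0, 0.524...; let go, it clicks into the nearest (about 0.05 N m over a click). At 0 the nose points along the case's +y at the index mark and shackle; only there (within 0.08) is the shackle free, elsewhere it lifts 5 mm and is blocked
- dial_grip (a point): on the dial's axis, at half height of its grip, 87 mm over the bench. Black dial: round skirt, diameter 48, 10 mm high; on it a bar grip 14 thick, 40 long, 30 mm high (top 101 mm over the bench), one end a pointed nose with a white line on top. x axis: across the bar (pinch it so); y axis: along the bar towards the nose
- dial_nose (a point): pointed end of the dial's bar grip, 21 mm from the dial's axis, same height as dial_grip
- index_mark (a point): the long index mark on the case top, 31 mm from the dial's axis towards the shackle (the 11 other ticks round the dial are shorter)
- dial: the black dial and, turning with it, a hidden steel locking disc inside the case, whose rim reaches into a notch of the shackle's near leg and holds it unless the disc's gate faces the leg. Forcing the shackle against it (more than 25 N) is not allowed. Origin on the dial's axis, at the case top, 60 mm over the bench; y axis towards the dial's nose
- shackle: loose steel U of 9 mm round bar, 0.1 to 0.23 kg: crossbar on top (straight for 32 mm), legs hanging at y -25 and +25 mm, ending 86 mm below the crossbar's axis. Origin: middle of the crossbar's axis; y along it, z up. Seated: origin 104 mm over the bench, 38 mm over the hasp plate; legs clear of the bores when lifted 48 mm; 1.5 mm play. Pinch the crossbar across its 9 mm
- leg_end (a point): point midway between the ends of the shackle's legs, 86 mm below the crossbar's axis
- notebook: closed notebook lying flat on the right of the bench, fixed, 210 (x) x 150 (y) x 11 mm. Origin: centre of its underside
- specimen_jar: loose bystander: jar with screw lid, 53 mm diameter, 62 mm high; origin at its underside
- beaker: loose bystander: small glass beaker, 50 mm diameter, 60 mm high; origin at its underside
- petri_dish: loose bystander: petri dish, 55 mm diameter, 14 mm high; origin at its underside
- slide_mailer: loose bystander: flat white box, 90 x 35 x 16 mm; origin at its underside

How it is judged:
On the way, in this order (a step that is already met when the one before it is completed fails the run):
1. the dial rests in the open notch, the shackle still seated (value of joint dial_turn between -0.09 and 0.09 rad and z of shackle in the frame of case below 0.112 m), for 0.3 s.
2. the shackle is drawn up clear of the lock in the fingers (z of leg_end in the frame of case above 0.07 m and contact force between the fingers and shackle above 0.5 N), for 0.1 s.
At the end, for the whole second after the job is handed in: The fingers hold the shackle still (under 30 mm/s and 0.3 rad/s), legs down and upright within 0.25 rad, its middle within 45 mm horizontally of the notebook's centre, leg ends 50 to 200 mm above the bench, touching neither notebook nor case; the dial is in the open notch (within 0.09 rad of 0) (value of joint dial_turn between -0.09 and 0.09 rad and horizontal distance between shackle and notebook below 0.045 m and height (world z) of leg_end between 0.05 and 0.2 m and angle between shackle's own z axis and vertical below 0.25 rad and contact force between the fingers and shackle above 0.5 N and contact force between shackle and notebook below 0.1 N and contact force between shackle and case below 0.1 N and linear speed of shackle below 0.03 m/s and angular speed of shackle below 0.3 rad/s); the arm keeps its last pose, push and grip.
It fails at once if the shackle is forced against the locking disc (over 25 N) (contact force between shackle and dial above 25 N).
It fails at once if a bystander is moved by more than 20 mm (distance of any of specimen_jar, beaker, petri_dish, slide_mailer from where it was at the start of the episode above 0.02 m).
It also fails if it takes over 69 s, if anything falls off the work surface, if the arm or the gripper's body presses on something with over 40 N, if the wrist force passes 120 N, or if a joint passes its speed limit or range.

ROBOT

A 6-joint arm with a two-finger parallel gripper is mounted at the origin on the work surface; the furniture and walls round the work are solid. World frame = base frame: x ahead of the robot, y to its left, z up, the work surface at z = 0. Lengths are in m, angles in rad, forces in N, time in s.
With the tool pointing down it reaches from about 0.35 to 0.875 m from the base axis. Payload 15.5 kg.
Tool frame: the origin (TCP) lies where the fingers leave the gripper's body, on its centre line; the fingertips stand 73 mm ahead of it and the grasp point (between the pads) lies 54 mm ahead of it; z points along the fingers, y is the line along which they close (so a half turn about z gives the same grasp; the last joint's range is limited). The gripper opens to 85 mm and grips with 20 to 120 N. Pads are 22 mm wide; open, the fingers measure 114 mm over their backs; the gripper's body (76 mm by 85 mm) begins 54 mm behind the grasp point. The pads swing forward as they close: fully open they stand 13 mm farther back than shut.
Start: joints at [1.131, 0.494, 1.345, -0, 1.302, -0.096], TCP at [0.211, 0.588, 0.304] pointing down, gripper open.
Joint ranges: [-2.91, 2.91], [-0.82, 2.16], [0.22, 2.67], [-1.22, 4.37], [0.12, 2.79], [-3.08, 3.08]. Speed limits (rad/s): [1.89, 1.89, 2.57, 3.01, 3.01, 3.01].

INTERFACE

Orientations are given as a rotation vector (axis times angle).
In Python, from bench import robot gives the robot as it stands. The module is installed in compiled form; this text tells all that it offers.
- The arm moves only by the shell command python3 -m handwheel 'ROWS' [OPENING] [FORCE]. ROWS is JSON, a list of rows, each an object with "delta_pos": the shift along the tool's x, y, z as a fraction of full scale, a list of three; "delta_rot": the turn, a rotation vector about the tool's x, y, z as a fraction of full scale, a list of three. A call has 1 to 10 rows; each row is the pose to reach, as a shift and turn from the pose commanded when the call began, along the tool's axes at that moment; what a row does not reach only later rows make up. Full scale, the value 1, is 0.15 m for a shift and pi/2 rad for a turn. A row lasts 1/8 s, in which the tool goes at most 62.5 mm and 10.7 degrees, less where a joint would pass 70% of its speed; a pose out of reach is approached as far as the arm can. A call with a number of a shift or a turn outside -1 to 1 is refused whole. A call with a gripper value outside its range is refused whole. OPENING is the gripper's target within -1 to 1 (fully open at 1, half-way at 0, shut at -1), set as the call begins (- or left out, the last holds). The fingers move at their own pace and stop on an object; FORCE is the grip in N (left out, the last holds). Time passes only in rows, so rows that repeat a pose let the fingers close. It gives the time, the measured TCP pose, the force, the opening and the grip force at its end, in the units of the state.
- robot.sense(): the state, without advancing time (a new reading comes with each control period).
- robot.read_camera(name): name is "side" or "top"; returns the picture (480x640x3 uint8, red, green, blue); there is no depth.
- robot.camera_params(name): a dict with "fx", "fy", "cx", "cy" (pixels), "dist_coeffs" ([k1, k2, p1, p2, k3] as OpenCV has them; the pictures are not rectified), "T" (4x4, takes a point from camera to world coordinates). Camera axes: x right, y down, z forward; pixel columns grow to the right and rows downward; lengths in m; the calibration is good to about 2 mm. A picture is of the moment at which its call begins. camera_params takes no time and is no camera call.
- robot.finish_job(): hands the job in; it is judged then, once.
The state is a dict: "t": time; "joints": joint angles; "joint_velocities": joint speeds; "effort": joint torques, N m; "ee_pos": TCP position; "tool_rot": TCP orientation; "contact_force": force on the tool from outside, world axes, zero at the start; "torque": the same for the moment, N m; "grip_width": finger opening in m; "grip_force": force on a finger pad.
Only numpy, scipy, OpenCV 4.12 (cv2) and the standard library are available. Lean on these libraries where they do the work, as an engineer would, in place of code of your own. Each camera call takes 0.05 s, during which the arm holds its last target. There are 200 camera calls.

## Working session

There is one attempt and no reset: what is moved stays moved. The work goes in short steps, Python scripts to look and compute and a shell command to move; the robot and the scene stay as the last step left them, time stands still between calls to the robot, and variables do not carry over. Pictures are saved under pics/ and viewed, at most 10 in all, crops included, and the job is handed in when it is done.

```bash
mkdir -p pics; cat > h.py <<'E'
import numpy as np, cv2
from bench import robot
def ray(cam,uv):
    p=robot.camera_params(cam);K=np.array([[p['fx'],0,p['cx']],[0,p['fy'],p['cy']],[0,0,1]])
    n=cv2.undistortPoints(np.array(uv,float).reshape(-1,1,2),K,np.array(p['dist_coeffs'])).reshape(-1,2)
    T=np.array(p['T']);d=np.c_[n,np.ones(len(n))]@T[:3,:3].T
    return T[:3,3],d
def onz(cam,uv,z):
    o,d=ray(cam,uv);return o+d*((z-o[2])/d[:,2])[:,None]
def proj(cam,P):
    p=robot.camera_params(cam);K=np.array([[p['fx'],0,p['cx']],[0,p['fy'],p['cy']],[0,0,1]])
    T=np.linalg.inv(np.array(p['T']));r=cv2.Rodrigues(T[:3,:3])[0]
    return cv2.projectPoints(np.array(P,float).reshape(-1,1,3),r,T[:3,3],K,np.array(p['dist_coeffs']))[0].reshape(-1,2)
def snap(cam,name):
    im=robot.read_camera(cam);cv2.imwrite('pics/'+name,im[:,:,::-1]);return im
E
python3 - <<'E'
from h import *
snap('top','t0.png');snap('side','s0.png')
print(robot.sense())
for c in('top','side'):print(robot.camera_params(c))
E
```

```text
{'t': 0.1, 'joints': array([ 1.13048832e+00,  4.94161191e-01,  1.34608378e+00,  4.45033119e-06,
        1.30250222e+00, -9.55108917e-02]), 'joint_velocities': array([-0.00086295, -0.00117297, -0.00305069, -0.00096183, -0.00078326,
       -0.00012201]), 'effort': array([ 1.23176258e-03, -8.83599043e+01, -3.84571588e+01, -4.41397276e-05,
        5.27524287e-03,  1.99662128e-05]), 'ee_pos': array([0.21114865, 0.58798653, 0.30332992]), 'tool_rot': array([-5.38875768e-01, -3.09471615e+00,  1.74688450e-03]), 'contact_force': array([-1.3179911 , -0.68320508,  0.00333804]), 'torque': array([ 0.01295787, -0.02656578,  0.01960218]), 'grip_force': 0.0, 'grip_width': 0.08553050076024724}
{'fx': 517.2164713302667, 'fy': 517.2164713302667, 'cx': 322.06161779353994, 'cy': 241.28304903275273, 'dist_coeffs': array([-0.09390142,  0.        ,  0.        ,  0.        ,  0.        ]), 'T': array([[-1.11692713e-02, -9.96410507e-01,  8.39127439e-02,
         5.09013592e-01],
       [-9.99717839e-01,  9.36805953e-03, -2.18284701e-02,
        -1.20807458e-03],
       [ 2.09640174e-02, -8.41328751e-02, -9.96233993e-01,
         1.32404140e+00],
       [ 0.00000000e+00,  0.00000000e+00,  0.00000000e+00,
         1.00000000e+00]])}
{'fx': 507.6737213080183, 'fy': 507.6737213080183, 'cx': 316.1014347550575, 'cy': 238.64097846829247, 'dist_coeffs': array([-0.02095971,  0.        ,  0.        ,  0.        ,  0.        ]), 'T': array([[ 0.47793277,  0.72380106, -0.49768695,  1.1113662 ],
       [ 0.87824694, -0.40420303,  0.25554301, -0.27393697],
       [-0.01620427, -0.55922441, -0.82885793,  0.94632548],
       [ 0.        ,  0.        ,  0.        ,  1.        ]])}
```

View pics/t0.png

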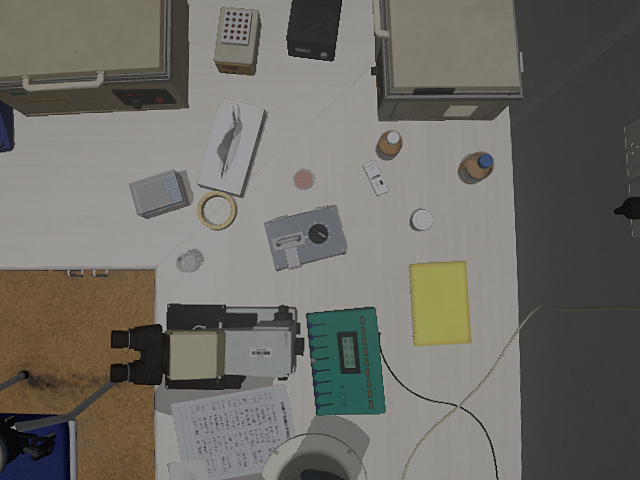

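View pics/s0.png

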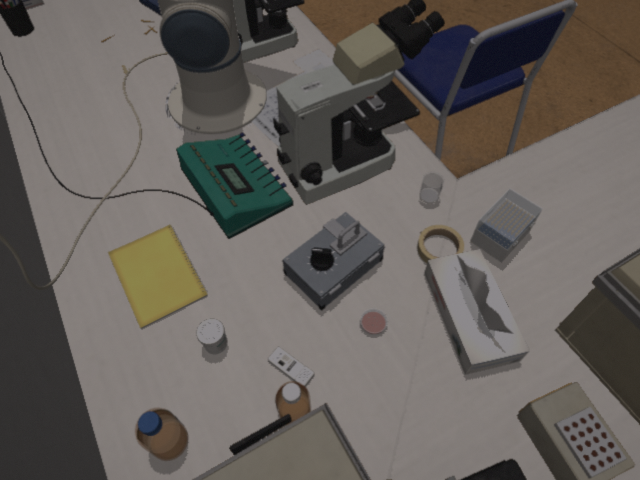

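The top view shows the case at about (305,237), dial at (318,234), shackle at (288,240) and the yellow notebook at (440,303). The jar is at (422,219), the petri dish at (304,179), and the beaker at (190,260). In the side view the dial is at (322,258) and the shackle at (346,230).

```bash
python3 - <<'E'
from h import *
t=cv2.imread('pics/t0.png');s=cv2.imread('pics/s0.png')
a=cv2.resize(t[195:280,255:355],None,fx=4,fy=4,interpolation=cv2.INTER_CUBIC)
b=cv2.resize(s[205:310,275:390],None,fx=3.4,fy=3.4,interpolation=cv2.INTER_CUBIC)
H=max(a.shape[0],b.shape[0]);f=lambda i:cv2.copyMakeBorder(i,0,H-i.shape[0],0,0,0)
o=np.hstack([f(a),f(b)]);print(o.shape);cv2.imwrite('pics/c0.png',o)
# notebook
hsv=cv2.cvtColor(t,cv2.COLOR_BGR2HSV);m=cv2.inRange(hsv,(22,120,120),(35,255,255))
m=cv2.morphologyEx(m,cv2.MORPH_OPEN,np.ones((3,3)))
c=max(cv2.findContours(m,0,2)[0],key=cv2.contourArea);r=cv2.minAreaRect(c);bx=cv2.boxPoints(r)
P=onz('top',bx,.011);print('nb',P,P.mean(0),np.linalg.norm(np.diff(P,axis=0),axis=1))
# dial dark blob
g=cv2.cvtColor(t,cv2.COLOR_BGR2GRAY);m=np.zeros_like(g);m[215:255,300:340]=(g[215:255,300:340]<55)*255
c=max(cv2.findContours(m,0,2)[0],key=cv2.contourArea);(x,y),rad=cv2.minEnclosingCircle(c);print('dial px',x,y,rad,cv2.contourArea(c),onz('top',[(x,y)],.07))
# case top: bluish gray
print(hsv[230,340],hsv[250,280],hsv[222,275],hsv[200,290],t[222,275],t[200,290])
E
```

```text
(357, 791, 3)
nb [[ 0.47881793 -0.26144469  0.011     ]
 [ 0.48602033 -0.4007858   0.011     ]
 [ 0.35883258 -0.40632716  0.011     ]
 [ 0.3525925  -0.2676094   0.011     ]] [ 0.41906583 -0.33404176  0.011     ] [0.13952713 0.1273084  0.13885804]
dial px 317.5 233.5 9.617792129516602 253.5 [[ 0.63377548 -0.01778172  0.07      ]]
[110  14 112] [107  15 117] [105  22 115] [ 15  10 154] [115 110 105] [148 151 154]
```

View pics/c0.png

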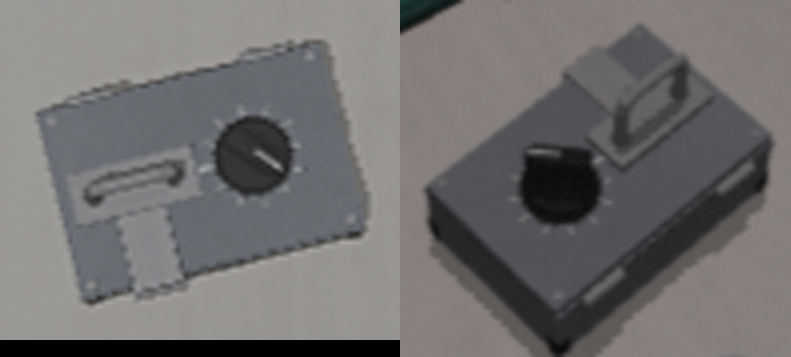

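The crop shows the case yawed about +14°. The dial's white line runs from about (255,150) to (281,169) in the left crop, so the nose points away from the shackle. The crossbar runs (90,193)–(180,172).

```bash
python3 - <<'E'
from h import *
t=cv2.imread('pics/t0.png')
hsv=cv2.cvtColor(t,cv2.COLOR_BGR2HSV);m=cv2.inRange(hsv,(18,80,80),(38,255,255))
m[:240]=0;m[:,:395]=0;m[360:]=0
m=cv2.morphologyEx(m,cv2.MORPH_CLOSE,np.ones((5,5)))
c=max(cv2.findContours(m,0,2)[0],key=cv2.contourArea);bx=cv2.boxPoints(cv2.minAreaRect(c))
P=onz('top',bx,.011);print('nb',P.mean(0),np.linalg.norm(np.diff(P,axis=0),axis=1))
T=lambda p:(np.array(p,float)+.5)/4-.5+[255,195]
S=lambda p:(np.array(p,float)-[400,0]+.5)/3.4-.5+[275,205]
C=onz('top',T([(38,112),(325,42),(365,232),(90,300)]),.06);print('case',C,np.linalg.norm(np.diff(C,axis=0),axis=1),C.mean(0))
Cs=onz('side',S([(428,190),(640,25),(770,138),(558,305)]),.06);print('case side',Cs,Cs.mean(0))
e=[C[0]-C[1],C[3]-C[2],Cs[1]-Cs[0],Cs[2]-Cs[3]]
for v in e:print('yaw',np.arctan2(-v[0],v[1]))
# white line: bright px inside dial
g=cv2.cvtColor(t,cv2.COLOR_BGR2GRAY).astype(float)
sub=g[222:246,306:330];yy,xx=np.mgrid[222:246,306:330]
k=(np.hypot(xx-317.5,yy-233.5)<8.5)&(sub>75);p=np.c_[xx[k],yy[k]];W=onz('top',p,.101);print(len(p),W.mean(0))
u,s,vt=np.linalg.svd(W-W.mean(0));d=vt[0];print('line dir',d,np.arctan2(-d[0],d[1]))
print('dial skirt centre',onz('top',[(317.5,233.5)],.075), onz('side',S([(560,190)]),.07))
print('line ends side',onz('side',S([(530,152),(560,156)]),.101))
print('xbar top',onz('top',T([(90,193),(180,172)]),.104),'side',onz('side',S([(618,103),(683,63)]),.104))
E
```

```text
nb [ 0.45915925 -0.32914763  0.011     ] [0.14824022 0.21059667 0.14690818]
case [[ 0.66284607  0.11301878  0.06      ]
 [ 0.70480165 -0.06403718  0.06      ]
 [ 0.58703155 -0.08698405  0.06      ]
 [ 0.54712307  0.0815284   0.06      ]] [0.18195902 0.11998482 0.17317371] [0.62545058 0.01088149 0.06      ]
case side [[ 0.59350579 -0.08600093  0.06      ]
 [ 0.54858762  0.08833103  0.06      ]
 [ 0.66217907  0.11397152  0.06      ]
 [ 0.69974632 -0.05508917  0.06      ]] [0.6260047  0.01530311 0.06      ]
yaw 0.23267075405046875
yaw 0.23254367606655674
yaw 0.2521738972287159
yaw 0.21865882669291348
16 [ 0.62821514 -0.02714849  0.101     ]
line dir [-0.57839718 -0.81575529 -0.        ] 2.5248301594555493
dial skirt centre [[ 0.63327804 -0.01771564  0.075     ]] [[ 0.63763469 -0.01939417  0.07      ]]
line ends side [[ 0.62316606 -0.03112136  0.101     ]
 [ 0.63410262 -0.01719426  0.101     ]]
xbar top [[0.60899941 0.07837419 0.104     ]
 [0.62096769 0.02508972 0.104     ]] side [[0.61992746 0.02982538 0.104     ]
 [0.61373329 0.07841353 0.104     ]]
```

```bash
python3 - <<'E'
from h import *
def tri(a,b):
    o1,d1=ray('top',[a]);o2,d2=ray('side',[b]);d1=d1[0];d2=d2[0]
    s=np.linalg.lstsq(np.c_[d1,-d2],o2-o1,rcond=None)[0]
    p,q=o1+s[0]*d1,o2+s[1]*d2;return (p+q)/2,np.linalg.norm(p-q)
print(tri((120,338),(388,14)),tri((120,338),(432,22)),tri((120,372),(432,22)),tri((120,372),(388,14)))
# dial angle: predicted line vs notch hypotheses, intensity on the bar centreline from axis to nose
g=cv2.imread('pics/t0.png',0).astype(np.float32);gs=cv2.imread('pics/s0.png',0).astype(np.float32)
for k in range(1,6):
    a=.233+.5236*k;r=np.linspace(.004,.02,9);P=np.c_[.6333-np.sin(a)*r,-.0184+np.cos(a)*r,0*r+.101]
    o=[]
    for n,i in(('top',g),('side',gs)):
        p=proj(n,P).astype(np.float32);o.append(cv2.remap(i,p[:,:1],p[:,1:],1).mean())
    print(k,o)
E
python3 -m handwheel '[{"delta_pos":[0,0,-0.6],"delta_rot":[0,0,0]},{"delta_pos":[0,0,-0.6],"delta_rot":[0,0,0]},{"delta_pos":[0,0,-0.6],"delta_rot":[0,0,0]}]' 0 20
```

```text
(array([0.40014263, 0.30431611, 0.39266703]), np.float64(0.08148775748489821)) (array([0.41221959, 0.35778631, 0.35287489]), np.float64(0.0010908374723521273)) (array([0.35008455, 0.39090116, 0.30470029]), np.float64(0.034098152991588256)) (array([0.33635226, 0.33614957, 0.34258024]), np.float64(0.05412112885119397))
1 [np.float32(50.41645), np.float32(73.09744)]
2 [np.float32(50.168293), np.float32(74.34733)]
3 [np.float32(49.086044), np.float32(71.216034)]
4 [np.float32(57.79145), np.float32(81.60742)]
5 [np.float32(73.91623), np.float32(29.34885)]
t: 0.48
ee_pos: [0.2115, 0.5887, 0.396]
tool_rot: [0.539, 3.094, 0.006]
contact_force: [-0.3, -0.0, -0.3]
grip_width: 0.0424
grip_force: 0.0
```

```bash
for i in 1 2 3; do python3 -m handwheel '[{"delta_pos":[-0.39,0.034,0],"delta_rot":[0,0,0]},{"delta_pos":[-0.78,0.067,0],"delta_rot":[0,0,0]},{"delta_pos":[-0.78,0.067,0],"delta_rot":[0,0,0]}]' ; done
for i in 1 2 3 4; do python3 -m handwheel '[{"delta_pos":[-0.21,-0.38,0],"delta_rot":[0,0,0]},{"delta_pos":[-0.42,-0.765,0],"delta_rot":[0,0,0]},{"delta_pos":[-0.42,-0.765,0],"delta_rot":[0,0,0]},{"delta_pos":[-0.42,-0.765,0],"delta_rot":[0,0,0]}]' ; done
python3 -c "
from bench import robot;s=robot.sense();print(s['joints'])"
```

```text
t: 0.85
ee_pos: [0.3281, 0.5566, 0.3921]
tool_rot: [-0.545, -3.094, 0.004]
contact_force: [-0.9, -0.4, -0.1]
grip_width: 0.0426
grip_force: 0.0
t: 1.23
ee_pos: [0.4411, 0.5266, 0.3919]
tool_rot: [-0.544, -3.093, 0.003]
contact_force: [-0.7, -0.2, -0.1]
grip_width: 0.0427
grip_force: 0.0
t: 1.6
ee_pos: [0.5542, 0.4966, 0.3917]
tool_rot: [-0.543, -3.093, 0.003]
contact_force: [-0.5, 0.1, -1.0]
grip_width: 0.0429
grip_force: 0.0
t: 2.1
ee_pos: [0.5714, 0.3692, 0.3937]
tool_rot: [-0.539, -3.094, -0.0]
contact_force: [0.3, 0.3, -1.0]
grip_width: 0.0426
grip_force: 0.0
t: 2.6
ee_pos: [0.5925, 0.2407, 0.3937]
tool_rot: [-0.538, -3.095, -0.001]
contact_force: [-0.0, 0.6, 0.2]
grip_width: 0.0431
grip_force: 0.0
t: 3.1
ee_pos: [0.6133, 0.1116, 0.3937]
tool_rot: [-0.537, -3.095, -0.001]
contact_force: [-0.2, 0.0, 0.4]
grip_width: 0.0425
grip_force: 0.0
t: 3.6
ee_pos: [0.634, -0.0175, 0.3937]
tool_rot: [-0.537, -3.095, -0.001]
contact_force: [-0.2, -0.6, 0.3]
grip_width: 0.0427
grip_force: 0.0
[-1.21949473e-01  4.40707115e-01  1.18804413e+00  6.18059215e-04
  1.51309371e+00 -1.34908804e+00]
```

```bash
python3 -m handwheel '[{"delta_pos":[0,0,0],"delta_rot":[0,0,-0.83]},{"delta_pos":[0,0,0],"delta_rot":[0,0,-0.83]},{"delta_pos":[0,0,0.3],"delta_rot":[0,0,-0.83]},{"delta_pos":[0,0,0.6],"delta_rot":[0,0,-0.83]},{"delta_pos":[0,0,0.9],"delta_rot":[0,0,-0.83]},{"delta_pos":[0,0,0.9],"delta_rot":[0,0,-0.83]},{"delta_pos":[0,0,0.9],"delta_rot":[0,0,-0.83]},{"delta_pos":[0,0,0.9],"delta_rot":[0,0,-0.83]},{"delta_pos":[0,0,0.9],"delta_rot":[0,0,-0.83]}]'
python3 - <<'E'
from h import *
from scipy.spatial.transform import Rotation as R
i=snap('side','s1.png');s=robot.sense();M=R.from_rotvec(s['tool_rot']).as_matrix()
print(s['ee_pos'],s['joints'],M,'psi',np.arctan2(M[1,1],M[0,1]))
cv2.imwrite('pics/s1c.png',cv2.resize(i[130:330,230:430,::-1],None,fx=3,fy=3,interpolation=cv2.INTER_CUBIC))
E
```

```text
t: 4.72
ee_pos: [0.6339, -0.0178, 0.2591]
tool_rot: [-1.445, 2.789, 0.0]
contact_force: [-0.4, 0.8, 0.3]
grip_width: 0.0426
grip_force: 0.0
[ 0.63382556 -0.01819569  0.25903383] [-1.22886692e-01  5.49254496e-01  1.37567491e+00  1.39471384e-04
  1.21645802e+00 -2.65012990e+00] [[-5.76466553e-01 -8.17120716e-01  2.19715690e-04]
 [-8.17120718e-01  5.76466583e-01  1.04663951e-04]
 [-2.12181836e-04 -1.19198975e-04 -9.99999970e-01]] psi 2.5271948168139593
```

View pics/s1c.png

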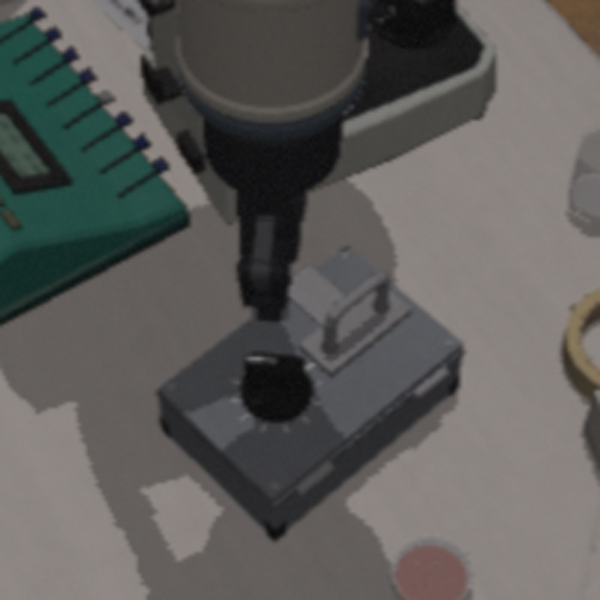

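The gripper at about (268,290) hangs over the dial at (277,385). The bar is seen broadside and the fingers line up one behind the other, so they are across the bar and clear of the shackle. Next I descend and pinch.

```bash
python3 -m handwheel '[{"delta_pos":[0,0,0.3],"delta_rot":[0,0,0]},{"delta_pos":[0,0,0.5],"delta_rot":[0,0,0]},{"delta_pos":[0,0,0.65],"delta_rot":[0,0,0]},{"delta_pos":[0,0,0.74],"delta_rot":[0,0,0]},{"delta_pos":[0,0,0.74],"delta_rot":[0,0,0]},{"delta_pos":[0,0,0.74],"delta_rot":[0,0,0]}]' 0
python3 -m handwheel '[{"delta_pos":[0,0,0],"delta_rot":[0,0,0]},{"delta_pos":[0,0,0],"delta_rot":[0,0,0]},{"delta_pos":[0,0,0],"delta_rot":[0,0,0]},{"delta_pos":[0,0,0],"delta_rot":[0,0,0]},{"delta_pos":[0,0,0],"delta_rot":[0,0,0]},{"delta_pos":[0,0,0],"delta_rot":[0,0,0]},{"delta_pos":[0,0,0],"delta_rot":[0,0,0]},{"delta_pos":[0,0,0],"delta_rot":[0,0,0]}]' -1 30
python3 -c "
from bench import robot;print(robot.sense()['torque'])"
```

```text
t: 5.52
ee_pos: [0.6343, -0.0192, 0.1488]
tool_rot: [-1.448, 2.787, -0.001]
contact_force: [-0.2, 0.7, -1.4]
grip_width: 0.0428
grip_force: 0.0
t: 6.52
ee_pos: [0.6336, -0.0189, 0.1487]
tool_rot: [-1.449, 2.787, 0.0]
contact_force: [-4.5, 1.7, 9.9]
grip_width: 0.014
grip_force: 30.6
[ 0.36934188  0.75367413 -0.05100046]
```

```bash
for i in 1 2; do python3 -m handwheel '[{"delta_pos":[0,0,-0.007],"delta_rot":[0,0,0.09]},{"delta_pos":[0,0,-0.007],"delta_rot":[0,0,0.18]},{"delta_pos":[0,0,-0.007],"delta_rot":[0,0,0.27]},{"delta_pos":[0,0,-0.007],"delta_rot":[0,0,0.36]},{"delta_pos":[0,0,-0.007],"delta_rot":[0,0,0.45]},{"delta_pos":[0,0,-0.007],"delta_rot":[0,0,0.54]},{"delta_pos":[0,0,-0.007],"delta_rot":[0,0,0.63]},{"delta_pos":[0,0,-0.007],"delta_rot":[0,0,0.73]},{"delta_pos":[0,0,-0.007],"delta_rot":[0,0,0.73]}]'
python3 - <<'E'
from h import *
from scipy.spatial.transform import Rotation as R
s=robot.sense();M=R.from_rotvec(s['tool_rot']).as_matrix();print('psi',np.arctan2(M[1,1],M[0,1]),s['torque'])
E
done
```

```text
t: 7.65
ee_pos: [0.6332, -0.0182, 0.1488]
tool_rot: [-0.299, -3.126, -0.002]
contact_force: [-2.2, 8.7, -2.2]
grip_width: 0.0134
grip_force: 31.5
psi 1.3802539163009149 [ 1.44603811  0.25976497 -0.10424555]
t: 8.78
ee_pos: [0.6336, -0.0175, 0.149]
tool_rot: [-1.946, -2.464, -0.002]
contact_force: [7.1, 15.4, -19.0]
grip_width: 0.0134
grip_force: 31.6
psi 0.23371858376997104 [ 2.47265917e+00 -1.04374065e+00 -5.76281800e-04]
```

```bash
python3 -m handwheel '[{"delta_pos":[0,0,0],"delta_rot":[0,0,0]},{"delta_pos":[0,0,0],"delta_rot":[0,0,0]},{"delta_pos":[0,0,0],"delta_rot":[0,0,0]},{"delta_pos":[0,0,0],"delta_rot":[0,0,0]},{"delta_pos":[0,0,-0.3],"delta_rot":[0,0,0]},{"delta_pos":[0,0,-0.6],"delta_rot":[0,0,0]},{"delta_pos":[0,0,-0.9],"delta_rot":[0,0,0]},{"delta_pos":[0,0,-0.9],"delta_rot":[0,0,0]}]' 0
python3 - <<'E'
from h import *
i=snap('side','s2.png')
from scipy.spatial.transform import Rotation as R
s=robot.sense();M=R.from_rotvec(s['tool_rot']).as_matrix();print('psi',np.arctan2(M[1,1],M[0,1]))
P=[.616,.0537,.0]-s['ee_pos'];print('to shackle in tool units',M.T@P/.15)
cv2.imwrite('pics/s2c.png',cv2.resize(i[205:310,275:390,::-1],None,fx=5,fy=5,interpolation=cv2.INTER_CUBIC))
E
```

```text
t: 9.78
ee_pos: [0.6351, -0.0194, 0.2888]
tool_rot: [1.941, 2.463, 0.005]
contact_force: [-0.4, 0.6, -1.2]
grip_width: 0.043
grip_force: 0.0
psi 0.23630599054010065
to shackle in tool units [ 0.50407033 -0.00980466  1.90954472]
```

View pics/s2c.png

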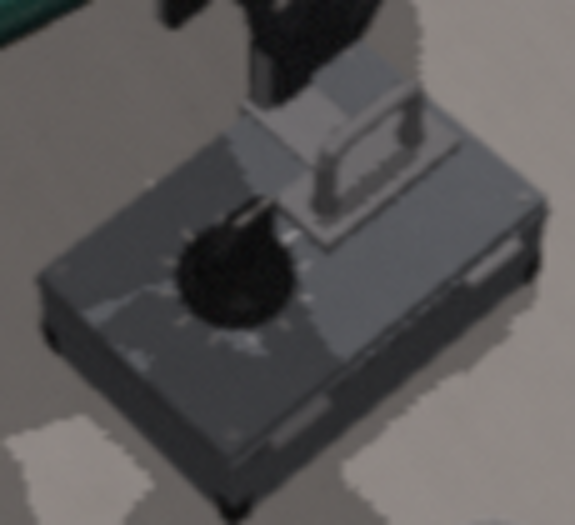

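The white line runs from (228,230) to (265,205), pointing at the shackle and nearly parallel to the crossbar, (330,150)–(415,85). I'll compare that with the notch hypotheses.

```bash
python3 - <<'E'
from h import *
for d in(-.524,0,.524,1.05):
    a=.233+d;P=[[.6333-np.sin(a)*r,-.0184+np.cos(a)*r,.101] for r in(0.003,.02)]
    print(d,((proj('side',P)-[275,205]+.5)*5).round())
print('xbar',((proj('side',[[.616-.0037*k-0,.0537+.0156*k,.104] for k in(-1,1)])-[275,205]+.5)*5).round())
E
```

```text
-0.524 [[240. 229.]
 [282. 221.]]
0 [[238. 226.]
 [270. 201.]]
0.524 [[235. 224.]
 [248. 190.]]
1.05 [[231. 224.]
 [222. 189.]]
xbar [[339. 144.]
 [396. 100.]]
```

```bash
python3 -m handwheel '[{"delta_pos":[0.25,-0.005,0],"delta_rot":[0,0,0]},{"delta_pos":[0.504,-0.01,0],"delta_rot":[0,0,0]},{"delta_pos":[0.504,-0.01,0],"delta_rot":[0,0,0]},{"delta_pos":[0.504,-0.01,0.3],"delta_rot":[0,0,0]},{"delta_pos":[0.504,-0.01,0.6],"delta_rot":[0,0,0]},{"delta_pos":[0.504,-0.01,0.8],"delta_rot":[0,0,0]},{"delta_pos":[0.504,-0.01,0.87],"delta_rot":[0,0,0]},{"delta_pos":[0.504,-0.01,0.87],"delta_rot":[0,0,0]},{"delta_pos":[0.504,-0.01,0.87],"delta_rot":[0,0,0]}]' 0
python3 -m handwheel '[{"delta_pos":[0,0,0],"delta_rot":[0,0,0]},{"delta_pos":[0,0,0],"delta_rot":[0,0,0]},{"delta_pos":[0,0,0],"delta_rot":[0,0,0]},{"delta_pos":[0,0,0],"delta_rot":[0,0,0]},{"delta_pos":[0,0,0],"delta_rot":[0,0,0]},{"delta_pos":[0,0,0],"delta_rot":[0,0,0]},{"delta_pos":[0,0,0],"delta_rot":[0,0,0]},{"delta_pos":[0,0,0],"delta_rot":[0,0,0]}]' -1 40
```

```text
t: 10.95
ee_pos: [0.6153, 0.0537, 0.1556]
tool_rot: [1.943, 2.467, 0.002]
contact_force: [-0.8, -0.1, 0.8]
grip_width: 0.0427
grip_force: 0.0
t: 11.95
ee_pos: [0.6151, 0.054, 0.1552]
tool_rot: [1.943, 2.467, 0.001]
contact_force: [-0.3, -0.0, 7.0]
grip_width: 0.0073
grip_force: 39.1
```

```bash
python3 -m handwheel '[{"delta_pos":[0,0,-0.02],"delta_rot":[0,0,0]},{"delta_pos":[0,0,-0.02],"delta_rot":[0,0,0]}]'
python3 -m handwheel '[{"delta_pos":[0,0,-0.01],"delta_rot":[0,0,0]},{"delta_pos":[0,0,-0.02],"delta_rot":[0,0,0]},{"delta_pos":[0,0,-0.03],"delta_rot":[0,0,0]}]'
```

```text
t: 12.2
ee_pos: [0.6147, 0.054, 0.1577]
tool_rot: [1.944, 2.468, 0.0]
contact_force: [1.0, -0.8, -2.9]
grip_width: 0.0073
grip_force: 38.9
t: 12.58
ee_pos: [0.6146, 0.0539, 0.162]
tool_rot: [-1.944, -2.468, 0.0]
contact_force: [0.1, -0.6, -2.6]
grip_width: 0.0076
grip_force: 38.9
```

```bash
python3 -m handwheel '[{"delta_pos":[0,0,-0.06],"delta_rot":[0,0,0]},{"delta_pos":[0,0,-0.12],"delta_rot":[0,0,0]},{"delta_pos":[0,0,-0.19],"delta_rot":[0,0,0]},{"delta_pos":[0,0,-0.26],"delta_rot":[0,0,0]},{"delta_pos":[0,0,-0.34],"delta_rot":[0,0,0]},{"delta_pos":[0,0,-0.42],"delta_rot":[0,0,0]},{"delta_pos":[0,0,-0.52],"delta_rot":[0,0,0]},{"delta_pos":[0,0,-0.62],"delta_rot":[0,0,0]},{"delta_pos":[0,0,-0.75],"delta_rot":[0,0,0]},{"delta_pos":[0,0,-0.75],"delta_rot":[0,0,0]}]'
python3 - <<'E'
from h import *
snap('side','s3.png')
from scipy.spatial.transform import Rotation as R
s=robot.sense();M=R.from_rotvec(s['tool_rot']).as_matrix()
print('total units',M.T@(np.array([.459,-.329,.248])-s['ee_pos'])/.15)
E
```

```text
t: 13.82
ee_pos: [0.6153, 0.0539, 0.2762]
tool_rot: [1.943, 2.466, 0.003]
contact_force: [-0.2, -1.2, -1.2]
grip_width: 0.0075
grip_force: 39.0
total units [-2.23849004 -1.60803177  0.17905773]
```

View pics/s3.png

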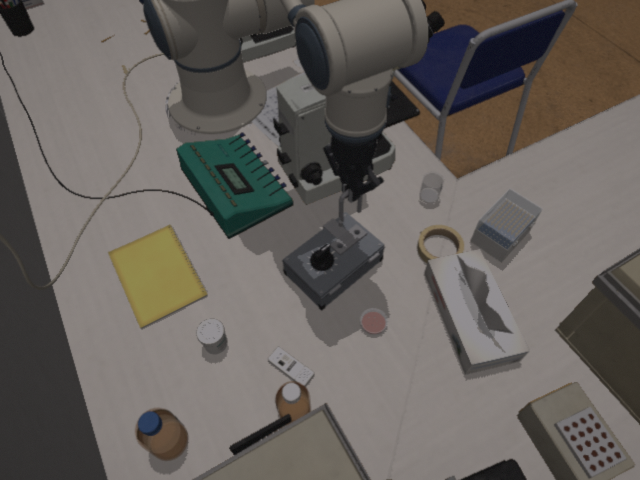

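The shackle hangs in the fingers at about (348,203), clear of the case, and the dial at (322,258) is unchanged. Now I carry it to the notebook.

```bash
for i in 1 2 3; do python3 -m handwheel '[{"delta_pos":[-0.1,-0.07,0.01],"delta_rot":[0,0,0]},{"delta_pos":[-0.25,-0.18,0.02],"delta_rot":[0,0,0]},{"delta_pos":[-0.4,-0.29,0.03],"delta_rot":[0,0,0]},{"delta_pos":[-0.55,-0.4,0.045],"delta_rot":[0,0,0]},{"delta_pos":[-0.68,-0.49,0.055],"delta_rot":[0,0,0]},{"delta_pos":[-0.746,-0.536,0.06],"delta_rot":[0,0,0]},{"delta_pos":[-0.746,-0.536,0.06],"delta_rot":[0,0,0]}]'; done
python3 -m handwheel '[{"delta_pos":[0,0,0],"delta_rot":[0,0,0]},{"delta_pos":[0,0,0],"delta_rot":[0,0,0]},{"delta_pos":[0,0,0],"delta_rot":[0,0,0]},{"delta_pos":[0,0,0],"delta_rot":[0,0,0]},{"delta_pos":[0,0,0],"delta_rot":[0,0,0]},{"delta_pos":[0,0,0],"delta_rot":[0,0,0]},{"delta_pos":[0,0,0],"delta_rot":[0,0,0]},{"delta_pos":[0,0,0],"delta_rot":[0,0,0]}]'
python3 -c "
from h import *
snap('side','s4.png')"
```

```text
t: 14.75
ee_pos: [0.5623, -0.0744, 0.2651]
tool_rot: [-1.945, -2.466, 0.001]
contact_force: [-0.7, 0.6, -2.1]
grip_width: 0.0075
grip_force: 39.0
t: 15.62
ee_pos: [0.5106, -0.2017, 0.2564]
tool_rot: [-1.945, -2.467, -0.0]
contact_force: [0.2, -0.5, -2.0]
grip_width: 0.0076
grip_force: 39.1
t: 16.5
ee_pos: [0.4586, -0.3292, 0.2474]
tool_rot: [-1.945, -2.467, -0.0]
contact_force: [0.1, 0.4, -2.2]
grip_width: 0.0076
grip_force: 39.1
t: 17.5
ee_pos: [0.4587, -0.3289, 0.2475]
tool_rot: [-1.944, -2.468, 0.0]
contact_force: [0.7, 0.2, -1.1]
grip_width: 0.0076
grip_force: 39.1
```

View pics/s4.png

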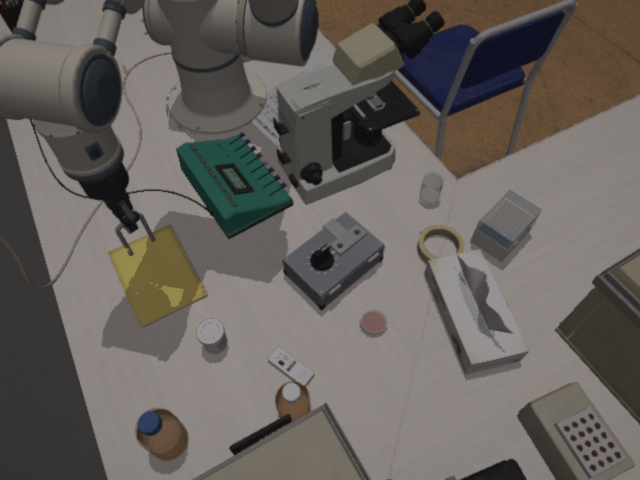

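The shackle hangs upright over the notebook, with its legs ending near (130,252) and (152,240). The dial still points at the mark and the bystanders haven't moved.

```bash
python3 -c "
from bench import robot;print(robot.finish_job())"
```

```text
the job is handed in; nothing more can be done
None
```

I turned the dial to the open notch, drew the shackle out without forcing it, and handed the job in at about 17.5 s with the shackle held upright and still, its leg ends about 10 cm above the middle of the notebook; the hand-in returned no verdict.

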